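# Move a coated tile to the bending rig on a trowel

### The arm

A 6-joint arm with a two-finger parallel gripper is mounted at the origin on the work surface. World frame = base frame: x ahead of the robot, y to its left, z up, the work surface at z = 0. Lengths are in mm, angles in rad, forces in N, time in s.
With the tool pointing down it reaches from about 300 to 775 mm from the base axis. Payload 14.6 kg.
Tool frame: the origin (TCP) lies between the finger pads; the fingertips stand 19 mm ahead of it and the grasp point (between the pads) is the TCP; z points along the fingers, y is the line along which they close (so a half turn about z gives the same grasp; the last joint's range is limited). The gripper opens to 94 mm and grips with 3 to 60 N. Pads are 16 mm wide; open, the fingers measure 119 mm over their backs; the gripper's body (75 mm by 177 mm) begins 78 mm behind the grasp point.
Start: joints at [1.11, 0.3, 1.521, -0, 1.321, -0.067], TCP at [211.032, 507.893, 224.446] pointing down, gripper open.
Joint ranges: [-3.03, 3.03], [-0.79, 2.21], [0.23, 2.52], [-1.04, 4.18], [0, 3.07], [-2.55, 2.55]. Speed limits (rad/s): [2.22, 2.22, 2.57, 3.14, 3.14, 3.14].

### API

Orientations are given as [roll, pitch, yaw] about the fixed x, y, z axes, in that order (R = Rz(yaw) Ry(pitch) Rx(roll)).
In Python, from cell import monitor, imaging, job, find_in, trace gives the robot as it stands. The module is installed in compiled form; this text tells all that it offers.
- The arm moves only by the tool arm_command, never from a script. Its argument "steps" is a list of rows, each a list of 5 numbers: the opening, from 0 (shut) to 1 (fully open), then the shift along the tool's x, y, z in mm, then the turn about the tool's z in degrees. In form: [[gripper, dx, dy, dz, turn], ...]. A call has 1 to 20 rows; each row is the pose to reach, as a shift and turn from the pose commanded when the call began, along the tool's axes at that moment; what a row does not reach only later rows make up. A row lasts 1/8 s, in which the tool goes at most 62.5 mm and 10.7 degrees, less where a joint would pass 70% of its speed; a pose out of reach is approached as far as the arm can. A call with a gripper value outside its range is refused whole. The fingers move at their own pace and stop on an object; "force" is the grip in N (left out, the last holds). Time passes only in rows, so rows that repeat a pose let the fingers close. It gives the time, the measured TCP pose, the force, the opening and the grip force at its end, in the units of the state.
- monitor.read_state(): the state, without advancing time (a new reading comes with each control period).
- imaging.camera(name): name is "side" or "top" or "wrist"; returns a dict with "img" (384x512x3 uint8, red, green, blue), "mtx" (3x3 intrinsics, pixels), "view" (4x4, takes a point from world to camera coordinates). Camera axes: x right, y down, z forward; pixel columns grow to the right and rows downward; lengths in mm; the calibration is good to about 2 mm. The wrist camera is an equidistant fisheye: a pixel r from the principal point sees the ray r / f radians off the axis. A picture is of the moment at which its call begins. There is no depth.
- job.sign_off(): hands the job in; it is judged then, once.
Trained networks look in a picture, given as the dict that the camera call returned (one of the last four; its "shot" number tells which), for a name from the list of things; names that differ only in an ending like _2 or _b are one class to them, and where a whole thing is asked for, a point or a joint stands for the part that bears it (a point fixed in the world has none). Each returns a list of dicts, best first, with "p" (0 to 1); they miss things now and then, are a little off and sometimes report something else, mostly with a low value. They report only what shows in the picture. A call takes as long as a camera call. They do not tell look-alikes from the thing itself.
- find_in(picture, target): "rect" ([centre column, centre row, width, height] in pixels, round what is visible of it).
- trace(picture, target): "region" (384x512 bool, what is visible of it) and "rect" ([centre column, centre row, width, height] in pixels, round what is visible of it).
The state is a dict: "clock": time; "joints": joint angles; "qd": joint speeds; "effort": joint torques, N m; "eef_pos": TCP position; "eef_rot": TCP orientation; "wrist_force": force on the tool from outside, world axes, zero at the start; "moment": the same for the moment, N m; "finger_gap": finger opening in mm; "finger_force": force on a finger pad.
Only numpy, scipy, OpenCV 4.12 (cv2) and the standard library are available. Lean on these libraries where they do the work, as an engineer would, in place of code of your own. Each camera call takes 0.05 s, during which the arm holds its last target. There are 200 camera calls.

### The job

The square tile lying on the two wooden battens has a tacky coating, so it must not be touched with the gripper: take the trowel by its handle, slide its blade under the tile, lift it and carry it to the bending rig. Set it down gently on the rig's two steel bars, centred and square, draw the trowel out, and lay the trowel flat on the bench again, blade down. Do not let the tile drop, and leave the other samples and fittings where they are.

Things in the scene. Friction and masses are not known exactly. Their poses are not given: they have to be found in the camera images.
- trowel: loose steel trowel, 0.26 kg. Origin: underside of the blade, 130 mm behind its front edge; x to the front edge, z up. Blade 46 wide, 3 thick, x -40 to 130. Wooden handle: bar along x above the blade, x -40 to 50, 20 wide (y), z 44 to 70, on one riser (12 x 14) at x = -34; the space between blade and handle is open in front. Starts flat on the bench.
- tile: loose square reddish tile 100 x 100 x 8 (about 0.17 kg), lying flat on the battens of the rack. Origin: centre of its underside; x, y along its edges, z up. Not to be touched by fingers or arm.
- rack: fixed drying rack: plywood board 150 (x) x 130 (y) x 8 thick with two battens along x, 130 long, 12 wide, 14 high, centred at y = +42 and -42, tops 22 above the bench: under the tile is a tunnel 72 wide, 14 high, open at both x ends. Origin: underside centre; the -x end faces the robot roughly.
- rig: fixed bending rig bed: grey plate 140 wide (y), 14 thick, x -90 to 110, with two round steel bars along x, 16 diameter, 150 long, centred at y = +40 and -40, tops 30 above the bench. Clips at the bar ends: top 22, within 13 of the bar's axis. Gauge at x = 94, top 26. Open between the bars at the -x end, which faces the robot roughly. Origin: plate underside, midway between and along the bars.
- cross: loose grey plastic pipe cross standing upright, 140 high, 124 across its side branches; bystander. Origin: underside centre (mm).
- union: loose white plastic pipe union, standing, 60 diameter, 50 high; bystander. Origin: underside centre (mm).
- sample: loose small square white ceramic sample 50 x 50 x 10, flat on the bench; bystander. Origin: underside centre (mm).
- paver: loose hexagonal concrete paver 110 across corners, 40 thick, flat on the bench; bystander. Origin: underside centre (mm).
- brick: loose small brick 100 x 60 x 45; bystander. Origin: underside centre (mm).
- can: loose spray can, 54 diameter, 150 high, standing; bystander. Origin: underside centre (mm).
Things that resemble listed ones, but are neither listed nor needed, are in the scene too. What is shaped like the trowel but green is not meant.

How it is judged (in metres and radians):
On the way, in this order (a step that is already met when the one before it is completed fails the run):
1. the tile rides on the trowel, clear of the battens by more than 10 mm (z of tile in the frame of rack above 0.032 m and contact force between tile and trowel above 0.4 N and contact force between tile and rack below 0.05 N), for 0.2 s.
2. the tile lies on both bars of the rig, centred and square, and the trowel no longer touches it (x of tile in the frame of rig between -0.02 and 0.02 m and y of tile in the frame of rig between -0.01 and 0.01 m and z of tile in the frame of rig between 0.026 and 0.033 m and angle between tile's own z axis and vertical below 0.05 rad and (angle between the x axis of tile and the x axis of rig, either way round below 0.12 rad or angle between the x axis of tile and the y axis of rig, either way round below 0.12 rad) and linear speed of tile below 0.02 m/s and contact force between trowel and tile below 0.05 N), for 0.2 s.
At the end, for the whole second after the job is handed in: The tile rests level on both bars, centred within 20 mm along and 10 mm across them, square within 0.12 rad; the trowel is off it and lies at rest flat on the bench, blade down (underside within 6 mm of the bench, tilt under 0.08 rad) (all of step 2 and height (world z) of trowel below 0.006 m and angle between trowel's own z axis and vertical below 0.08 rad and linear speed of trowel below 0.02 m/s); the robot touches nothing.
It fails at once if the gripper or arm touches the tile (contact force between any of the fingers, the arm and tile above 0.3 N).
It fails at once if the tile drops to the bench or a board (its underside below 17 mm) or tips by more than 0.35 rad (height (world z) of tile below 0.017 m or angle between tile's own z axis and vertical above 0.35 rad).
It fails at once if the tile is set down hard on the rig (more than 20 N) (contact force between tile and rig above 20 N).
It fails at once if a bystander is moved by more than 25 mm (distance of any of cross, union, sample, paver, brick, can from where it was at the start of the episode above 0.025 m).
It also fails if it takes over 58 s, if anything falls off the work surface, if the arm or the gripper's body presses on something with over 40 N, if the wrist force passes 120 N, or if a joint passes its speed limit or range.

## Working session

There is one attempt and no reset: what is moved stays moved. The work goes in short steps, Python scripts to look and compute and a tool call to move; the robot and the scene stay as the last step left them, time stands still between calls to the robot, and variables do not carry over. Pictures are saved under pics/ and viewed, at most 10 in all, crops included, and the job is handed in when it is done.

Besides the shell and the picture viewer there is one more tool, called after "Call:" as name(argument=value, ...), one argument or row to a line, values as JSON. arm_command: Moves the arm, as the interface text tells. Its arguments: {"type":"object","properties":{"steps":{"type":"array","items":{"type":"array","items":{"type":"number"}}},"force":{"type":"number"}},"required":["steps"]}

```bash
mkdir -p pics
cat > h.py <<'E'
import numpy as np, cv2
from cell import monitor, imaging, job, find_in, trace
from scipy.spatial.transform import Rotation as R
def save(im,n): cv2.imwrite(f'pics/{n}.png',cv2.cvtColor(im,cv2.COLOR_RGB2BGR))
def back(p,u,z):
    u=np.atleast_2d(np.float64(u)); K=p['mtx'];V=p['view']
    d=np.c_[(u[:,0]-K[0,2])/K[0,0],(u[:,1]-K[1,2])/K[1,1],np.ones(len(u))]@V[:3,:3]
    c=-V[:3,:3].T@V[:3,3]
    return c+d*((z-c[2])/d[:,2])[:,None]
def proj(p,X):
    q=np.atleast_2d(X)@p['view'][:3,:3].T+p['view'][:3,3]; q=q@p['mtx'].T
    return q[:,:2]/q[:,2:]
E
python3 - <<'E'
from h import *
s=monitor.read_state(); print(s)
a=imaging.camera('top'); b=imaging.camera('side')
save(np.hstack([a['img']]),'top0'); save(b['img'],'side0')
print(a['mtx'],a['view'],b['view'])
for n in ['trowel','tile','rack','rig','cross','brick']:
  for nm,p in (('top',a),('side',b)):
    for r in trace(p,n):
        if r['p']>.2: print(n,nm,round(r['p'],2),np.round(r['rect']),np.round(back(p,r['rect'][:2],10)[0]))
E
```

```text
{'clock': 0.0, 'joints': array([ 1.11041007e+00,  3.00481509e-01,  1.52161182e+00,  2.95829662e-05,
        1.32068751e+00, -6.66076540e-02]), 'qd': array([-0.00056794,  0.00115959,  0.00123346,  0.00031076, -0.00129878,
       -0.00157009]), 'effort': array([-2.13575629e-03, -5.31803477e+01, -3.52739561e+01,  7.07559334e-02,
        2.43383349e-02, -8.02764430e-05]), 'eef_pos': array([210.91295194, 507.68189504, 223.86760281]), 'eef_rot': array([-3.14040901e+00, -1.07674283e-04,  2.74780665e+00]), 'wrist_force': array([0.7661679 , 0.05755174, 0.3156147 ]), 'moment': array([-0.03958628,  0.04547674,  0.03654978]), 'finger_force': 0.0, 'finger_gap': 93.75643260489704}
[[447.75650585   0.         246.41588094]
 [  0.         447.75650585 188.80776757]
 [  0.           0.           1.        ]] [[ 1.98926891e-02 -9.99674696e-01 -1.59619156e-02  1.88822702e+01]
 [-9.98017641e-01 -1.89012186e-02 -6.00294325e-02  5.62228111e+02]
 [ 5.97082051e-02  1.71244202e-02 -9.98068978e-01  1.38328257e+03]
 [ 0.00000000e+00  0.00000000e+00  0.00000000e+00  1.00000000e+00]] [[-9.92806000e-01 -1.1844824
[... 375 characters left out ...]
35.  65.  44.] [275. 417.  10.]
trowel side 0.63 [251. 200.  55.  24.] [519.  13.  10.]
tile top 0.75 [337. 179.  32.  37.] [ 598. -253.   10.]
tile side 0.73 [237. 136.  31.  27.] [ 596. -256.   10.]
tile side 0.56 [222. 256.  80.  53.] [576. 222.  10.]
rack top 0.92 [332. 181.  42.  49.] [ 591. -239.   10.]
rack side 0.8 [242. 142.  52.  34.] [ 577. -232.   10.]
rig top 0.59 [189. 182.  57.  68.] [581. 213.  10.]
rig side 0.73 [221. 254.  83.  59.] [579. 216.  10.]
cross top 0.74 [420. 234.  46.  34.] [ 432. -513.   10.]
cross side 0.74 [291.  83.  25.  39.] [ 431. -569.   10.]
brick top 0.8 [408. 172.  29.  36.] [ 624. -474.   10.]
brick side 0.78 [238.  94.  25.  19.] [ 623. -478.   10.]
```

Run:
```python
import cv2
a=cv2.imread('pics/top0.png')
cv2.imwrite('pics/top0c.png',cv2.resize(a[120:320,90:460],None,fx=2.15,fy=2.15,interpolation=cv2.INTER_CUBIC))
```

```text
(no output)
```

View pics/top0c.png

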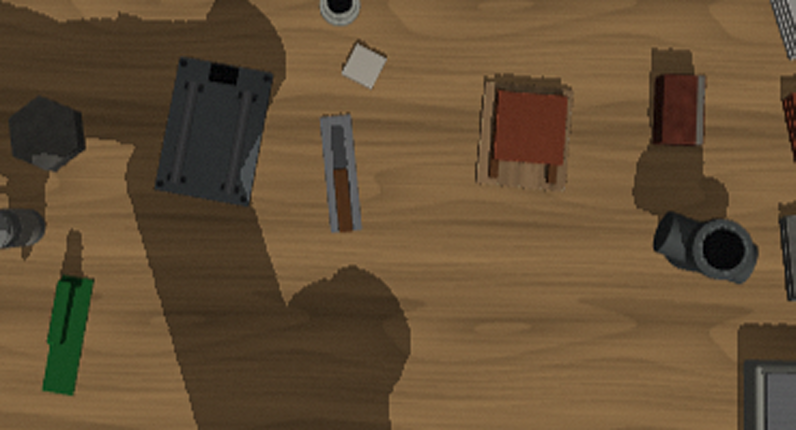

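View pics/side0.png

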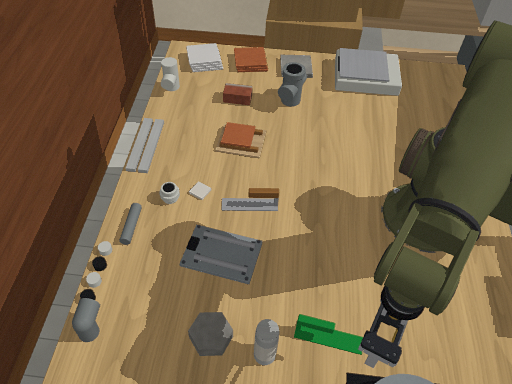

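The top crop shows the steel trowel at (340,172) with its handle towards the robot, the rig at (215,130), the rack with the tile at (528,133), and the green decoy at (68,335). The side view confirms this layout: trowel at (251,200), rig at (221,254), tile at (237,136). Next I'll fit poses by silhouette.

```bash
cat >> h.py <<'E'
from scipy.optimize import minimize
B=lambda x0,x1,y0,y1,z0,z1:np.array([[x,y,z] for x in(x0,x1) for y in(y0,y1) for z in(z0,z1)],float)
MOD={'trowel':[B(-40,130,-23,23,0,3),B(-40,50,-10,10,44,70),B(-40,-28,-7,7,3,44)],
'tile':[B(-50,50,-50,50,0,8)],
'rack':[B(-75,75,-65,65,0,8),B(-65,65,36,48,8,22),B(-65,65,-48,-36,8,22)],
'rig':[B(-90,110,-70,70,0,14),B(-75,75,32,48,14,30),B(-75,75,-48,-32,14,30)]}
def dense(b):
    i=np.array([(i,j) for i in range(8) for j in range(i) ]); t=np.linspace(0,1,9)[:,None,None]
    return (b[i[:,0]]*(1-t)+b[i[:,1]]*t).reshape(-1,3)
def projf(p,X):   # fisheye
    q=X@p['view'][:3,:3].T+p['view'][:3,3]; r=np.linalg.norm(q[:,:2],axis=1); th=np.arctan2(r,q[:,2])
    return q[:,:2]/np.maximum(r,1e-9)[:,None]*th[:,None]*p['mtx'][0,0]+p['mtx'][:2,2]
S=4
def render(p,boxes,pose,fish):
    x,y,a,z=pose; m=np.zeros((384*S,512*S),np.uint8); c,s=np.cos(a),np.sin(a)
    for b in boxes:
        X=(dense(b) if fish else b)@np.array([[c,s,0],[-s,c,0],[0,0,1]])+[x,y,z]
        u=(projf if fish else proj)(p,X); u=(u+.5)*S-.5
        h=cv2.convexHull(np.float32(u)) if not fish else cv2.convexHull(np.float32(u))
        cv2.fillConvexPoly(m,np.int32(np.round(h)),1)
    return m
def fit(name,views,x0,z=0):
    """views: list of (pic, region, fish)"""
    T=[(p,cv2.resize(np.uint8(r)*255,None,fx=S,fy=S,interpolation=cv2.INTER_LINEAR)>127,f) for p,r,f in views]
    def cost(v):
        e=0
        for p,t,f in T:
            m=render(p,MOD[name],(v[0],v[1],v[2]/100,z),f)>0
            e+=1-(m&t).sum()/max(1,(m|t).sum())
        return e/len(T)
    best=None
    v=np.array([x0[0],x0[1],x0[2]*100])
    for d in (15,5,2):
        r=minimize(cost,v,method='Nelder-Mead',options=dict(initial_simplex=v+np.vstack([np.zeros(3),np.eye(3)*d]),xatol=.1,fatol=1e-5,maxiter=90)); v=r.x
    return np.round([v[0],v[1],v[2]/100,r.fun],3)
def reg(p,n,near,fish=False,z=10):
    c=(projf if fish else proj)(p,np.array([[near[0],near[1],z]]))[0]
    L=[r for r in trace(p,n)if r['p']>.15]
    if not L: return None
    r=min(L,key=lambda r:np.hypot(*(np.array(r['rect'][:2])-c))); return r['region']
E
cat > m.py <<'E'
from h import *
a=imaging.camera('top'); b=imaging.camera('side')
for n,x0,z in (('trowel',(525,18,0.05),0),('tile',(598,-254,0),22),('rack',(591,-239,0),0),('rig',(575,213,-.2),0)):
    V=[]
    for p in(a,b):
        g=reg(p,n,x0)
        if g is None: continue
        if n=='rack':
            t=reg(p,'tile',(598,-254)); g=g if t is None else g|t
            V and 0
        V.append((p,g,False))
    print(n,len(V),fit(n,V,x0,z),[fit(n,[v],x0,z) for v in V])
E
python3 m.py
```

```text
trowel 2 [4.81424e+02 1.70760e+01 1.36000e-01 5.26000e-01] [array([4.81424e+02, 1.70760e+01, 1.36000e-01, 5.10000e-02]), array([5.25e+02, 1.80e+01, 5.00e-02, 1.00e+00])]
tile 2 [ 5.95431e+02 -2.47948e+02 -5.10000e-02  1.05000e-01] [array([ 5.97764e+02, -2.47065e+02, -5.20000e-02,  6.10000e-02]), array([ 5.92663e+02, -2.50179e+02, -5.90000e-02,  1.04000e-01])]
rack 2 [ 5.83092e+02 -2.44427e+02 -1.06000e-01  9.20000e-02] [array([ 5.85190e+02, -2.43445e+02, -8.60000e-02,  4.90000e-02]), array([ 5.81217e+02, -2.47038e+02, -1.00000e-01,  9.40000e-02])]
rig 2 [ 5.73632e+02  2.12359e+02 -1.59000e-01  4.10000e-02] [array([ 5.75791e+02,  2.12417e+02, -1.59000e-01,  2.40000e-02]), array([ 5.69966e+02,  2.12153e+02, -1.65000e-01,  2.90000e-02])]
```

Call:
arm_command(
  steps=[
    [1,-460,-337.5,20,-30.4],
    [1,-460,-337.5,20,-30.4],
    [1,-460,-337.5,20,-30.4],
    [1,-460,-337.5,20,-30.4],
    [1,-460,-337.5,20,-30.4],
    [1,-460,-337.5,20,-30.4],
    [1,-460,-337.5,20,-30.4],
    [1,-460,-337.5,20,-30.4],
    [1,-460,-337.5,20,-30.4],
    [1,-460,-337.5,20,-30.4],
    [1,-460,-337.5,20,-30.4],
    [1,-460,-337.5,20,-30.4],
    [1,-460,-337.5,20,-30.4],
  ],
)

```text
clock: 2.92
eef_pos: [506.0, 20.7, 204.7]
eef_rot: [3.142, 0.0, -3.004]
wrist_force: [0.2, -0.4, -0.6]
finger_gap: 94.1
finger_force: 0.0
```

```bash
cat >> h.py <<'E'
def go(pt,yaw):
    s=monitor.read_state(); Rm=R.from_euler('xyz',s['eef_rot']).as_matrix()
    d=Rm.T@(np.array(pt,float)-s['eef_pos']); dy=(yaw-s['eef_rot'][2]+np.pi/2)%np.pi-np.pi/2
    print('at',np.round(s['eef_pos'],1),np.round(s['eef_rot'],3),'t',round(s['clock'],2),'shift',np.round(d,1),'turn',np.round(-np.degrees(dy),1))
E
python3 - <<'E'
from h import *
w=imaging.camera('wrist'); save(w['img'],'w1'); print(w['mtx'],w['view'])
x0=(481,17,.136)
g=reg(w,'trowel',x0,True); v=fit('trowel',[(w,g,True)],x0); print(v)
m=render(w,MOD['trowel'],(*v[:3],0),True)[::4,::4]
im=w['img'].copy(); cs,_=cv2.findContours(m,0,2); cv2.drawContours(im,cs,-1,(255,0,255),1); save(im,'w1o')
go((506,20,57),.136)
E
```

```text
[[297.31863964   0.         256.88271611]
 [  0.         297.31863964 190.58583156]
 [  0.           0.           1.        ]] [[-1.37527432e-01  9.90497890e-01  3.68606803e-04  4.93555403e+01]
 [ 9.62333947e-01  1.33528829e-01  2.36819397e-01 -5.09390872e+02]
 [ 2.34519893e-01  3.29238863e-02 -9.71553621e-01  2.51528975e+02]
 [ 0.00000000e+00  0.00000000e+00  0.00000000e+00  1.00000000e+00]]
[4.80742e+02 1.81760e+01 1.18000e-01 2.90000e-02]
at [506.1  20.5 204.7] [-3.142  0.    -3.004] t 3.02 shift [  0.2  -0.5 147.7] turn 0.1
```

View pics/w1o.png

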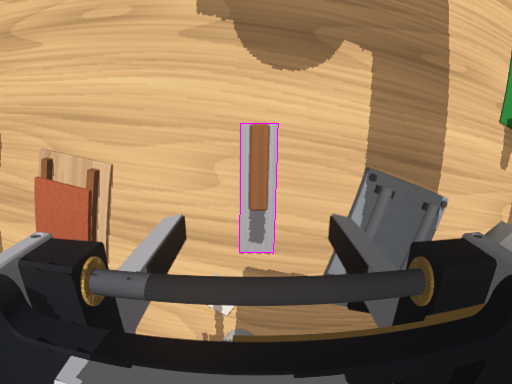

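The outline matches the trowel: blade at columns 240–277, rows 123–252, handle at (259,167). I'll descend and grip.

Call:
arm_command(
  steps=[
    [1,0.5,0.5,50,1.1],
    [1,0.5,0.5,100,1.1],
    [1,0.5,0.5,135,1.1],
    [1,0.5,0.5,147.5,1.1],
    [1,0.5,0.5,147.5,1.1],
    [0,0.5,0.5,147.5,1.1],
    [0,0.5,0.5,147.5,1.1],
    [0,0.5,0.5,147.5,1.1],
    [0,0.5,0.5,147.5,1.1],
    [0,0.5,0.5,147.5,1.1],
    [0,0.5,0.5,147.5,1.1],
  ],
  force=60,
)

```text
clock: 4.4
eef_pos: [505.7, 20.1, 56.9]
eef_rot: [3.142, -0.0, -3.024]
wrist_force: [0.1, -0.4, 0.9]
finger_gap: 37.6
finger_force: 0.0
```

Call:
arm_command(
  steps=[
    [0,0,0,0,0],
    [0,0,0,0,0],
    [0,0,0,0,0],
    [0,0,0,0,0],
    [0,0,0,-10,0],
    [0,0,0,-40,0],
    [0,0,0,-90,0],
    [0,0,0,-140,0],
    [0,-50,20,-165,0],
    [0,-100,45,-165,0],
    [0,-100,45,-165,0],
    [0,-100,45,-165,0],
  ],
)

```text
clock: 5.9
eef_pos: [599.2, 76.4, 221.9]
eef_rot: [-3.141, -0.001, -3.024]
wrist_force: [-0.7, -0.5, -2.2]
finger_gap: 19.5
finger_force: 60.0
```

```bash
cat > w.py <<'E'
from h import *
import sys
def wl(n,x0,z,tag,tile=None):
    w=imaging.camera('wrist'); g=reg(w,n,x0,True)
    if n=='rack': 
        t=reg(w,'tile',(597,-248),True); 
        if t is not None: print('tile',fit('tile',[(w,t,True)],(597,-248,-.05),22)); g=g|t
    v=fit(n,[(w,g,True)],x0,z); print(n,v)
    im=w['img'].copy()
    for nm,pose in ((n,(*v[:3],z)),):
        for b in MOD[nm]:
            cs,_=cv2.findContours(render(w,[b],pose,True)[::4,::4],0,2); cv2.drawContours(im,cs,-1,(255,0,255),1)
    save(im,tag); return w
E
python3 - <<'E'
from w import *
wl('rig',(574,212,-.16),0,'w2'); go((600,-120,222),-.09)
E
```

```text
rig [ 5.74283e+02  2.13088e+02 -1.63000e-01  3.60000e-02]
at [599.2  76.  222.5] [-3.141  0.    -3.025] t 6.0 shift [  22.1 -194.8    0.5] turn 11.9
```

View pics/w2.png

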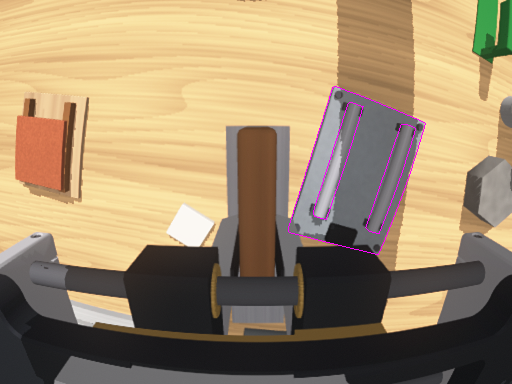

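The outline fits the rig plate and bars (plate around (360,170), gauge at (341,233)), and the trowel is held firmly. Next I'll look at the rack.

Call:
arm_command(
  steps=[
    [0,5,-60,0,4],
    [0,15,-120,0,8],
    [0,22,-180,0,12],
    [0,22,-195,0,12],
    [0,22,-195,0,12],
    [0,22,-195,0,12],
    [0,22,-195,0,12],
  ],
)

```text
clock: 6.88
eef_pos: [600.9, -118.3, 222.1]
eef_rot: [3.142, 0.0, 3.052]
wrist_force: [0.6, 0.4, -2.5]
finger_gap: 20.1
finger_force: 60.0
```

Run:
```python
from w import *
w=wl('rack',(584,-244,-.09),0,'w3')
# trowel in gripper: fit at height z=165
x0=(600-25,-120+2,-.09)
g=reg(w,'trowel',(600,-120),True,165)
s=monitor.read_state(); print('trowel',fit('trowel',[(w,g,True)],x0,s['eef_pos'][2]-57),s['eef_pos'],s['eef_rot'])
```

```text
tile [ 5.95785e+02 -2.48562e+02 -6.80000e-02  3.00000e-02]
rack [ 5.85327e+02 -2.43499e+02 -7.10000e-02  1.90000e-02]
trowel [ 5.76668e+02 -1.15956e+02 -8.70000e-02  2.66000e-01] [ 600.87473648 -119.07688969  221.97263479] [3.14157387e+00 5.03233443e-06 3.05057140e+00]
```

View pics/w3.png

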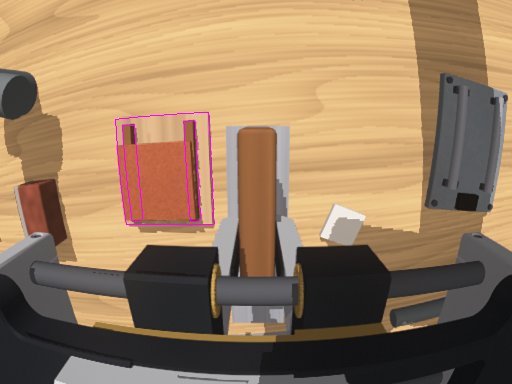

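Rack and tile outlines fit well (rack around (168,170), tile around (160,180)). The tile sits 11 mm forward and 4 mm to −y on the rack. I'll move to staging in front of the tunnel.

Call:
arm_command(
  steps=[
    [0,45,-28,0,-1.2],
    [0,95,-60,0,-1.2],
    [0,145,-92,0,-1.2],
    [0,190,-120,0,-1.2],
    [0,209,-133.5,20,-1.2],
    [0,209,-133.5,60,-1.2],
    [0,209,-133.5,110,-1.2],
    [0,209,-133.5,142,-1.2],
    [0,209,-133.5,152,-1.2],
    [0,209,-133.5,152,-1.2],
    [0,209,-133.5,152,-1.2],
  ],
)

```text
clock: 8.45
eef_pos: [381.1, -233.8, 71.2]
eef_rot: [-3.14, 0.002, 3.071]
wrist_force: [-0.3, -0.7, -2.0]
finger_gap: 19.4
finger_force: 60.0
```

Run:
```python
from h import *
go((540.9,-244.5,70),-.07)
b=imaging.camera('side'); a=imaging.camera('top')
for p,f in((b,'b'),(a,'a')):
    g=reg(p,'trowel',(400,-233))
    print(fit('trowel',[(p,g,False)],(356,-231,-.07),13))
c=proj(b,[[430,-236,20]])[0]; print(c)
save(cv2.resize(b['img'][70:190,190:350],None,fx=5,fy=5,interpolation=cv2.INTER_CUBIC),'s4')
```

```text
at [ 381.1 -233.8   71.2] [-3.140e+00  2.000e-03  3.071e+00] t 8.45 shift [-160.1    0.7    1.5] turn -0.0
[ 3.53749e+02 -2.36530e+02 -5.30000e-02  2.46000e-01]
[ 3.70400e+02 -2.30952e+02 -9.60000e-02  6.02000e-01]
[285.5992278  142.98258587]
```

View pics/s4.png

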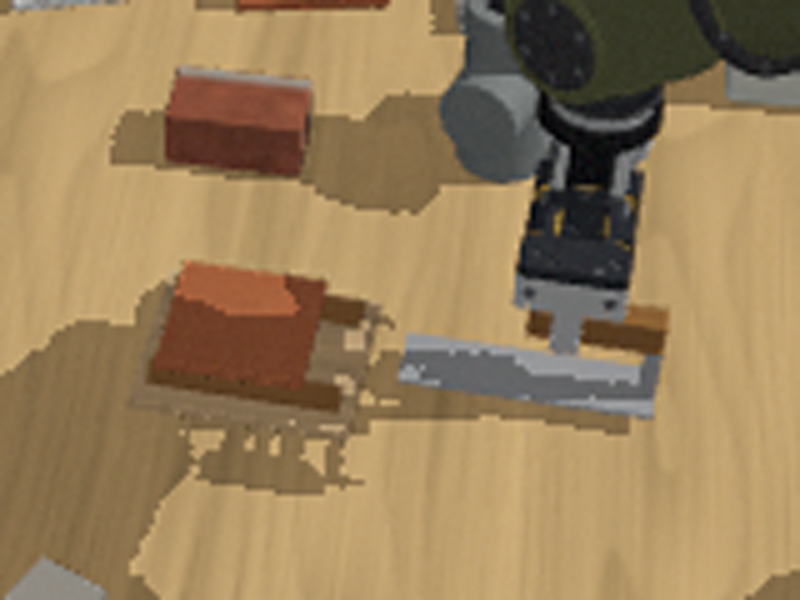

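The blade lies level in line with the tunnel: blade tip at (405,360), rack mouth at (350,370). I'll insert halfway first.

Call:
arm_command(
  steps=[
    [0,-15,0.5,1,0],
    [0,-35,0.5,1,0],
    [0,-50,0.5,1,0],
    [0,-60,0.5,1,0],
    [0,-70,0.5,1,0],
    [0,-80,0.5,1,0],
    [0,-80,0.5,1,0],
  ],
)

```text
clock: 9.52
eef_pos: [460.7, -238.6, 68.9]
eef_rot: [-3.142, 0.0, 3.071]
wrist_force: [-1.0, -0.8, -3.1]
finger_gap: 19.6
finger_force: 60.0
```

Call:
arm_command(
  steps=[
    [0,-15,0,-1,0],
    [0,-30,0,-1,0],
    [0,-45,0,-1,0],
    [0,-60,0,-1,0],
    [0,-72,0,-1,0],
    [0,-80,0,-1,0],
    [0,-80,0,-1,0],
  ],
)

```text
clock: 10.4
eef_pos: [540.2, -244.3, 69.8]
eef_rot: [3.142, -0.0, 3.071]
wrist_force: [-0.2, 0.5, -3.0]
finger_gap: 19.8
finger_force: 60.0
```

Run:
```python
from h import *
go((540.9,-244.5,70),-.07)
for n in('top','side'):
    p=imaging.camera(n); g=reg(p,'tile',(596,-248)); print(n,g.sum(),fit('tile',[(p,g,False)],(596,-248,-.07),22))
```

```text
at [ 540.2 -244.3   69.8] [ 3.142 -0.     3.071] t 10.4 shift [-0.7 -0.2 -0.2] turn -0.0
top 426 [ 5.99276e+02 -2.48615e+02 -6.80000e-02  6.04000e-01]
side 597 [ 5.91586e+02 -2.46958e+02 -7.50000e-02  1.38000e-01]
```

Call:
arm_command(
  steps=[
    [0,0,0,-3,0],
    [0,0,0,-5,0],
    [0,0,0,-7,0],
    [0,0,0,-9,0],
    [0,0,0,-12,0],
    [0,0,0,-16,0],
    [0,0,0,-22,0],
    [0,0,0,-30,0],
    [0,0,0,-38,0],
    [0,0,0,-44,0],
    [0,0,0,-46,0],
    [0,0,0,-46,0],
  ],
)

```text
clock: 12.1
eef_pos: [540.1, -244.2, 116.0]
eef_rot: [3.142, -0.0, 3.071]
wrist_force: [0.1, 0.0, -3.7]
finger_gap: 19.3
finger_force: 60.0
```

Run:
```python
from h import *
go((540.9,-244.5,116),-.07)
b=imaging.camera('side'); g=reg(b,'tile',(596,-248),z=65); print(g.sum(),fit('tile',[(b,g,False)],(596,-248,-.07),62))
save(cv2.resize(b['img'][60:180,180:340],None,fx=5,fy=5,interpolation=cv2.INTER_CUBIC),'s5')
```

```text
at [ 540.1 -244.2  116. ] [ 3.142 -0.     3.071] t 12.1 shift [-0.9 -0.2 -0. ] turn -0.1
647 [ 5.92653e+02 -2.50058e+02 -6.30000e-02  9.50000e-02]
```

View pics/s5.png

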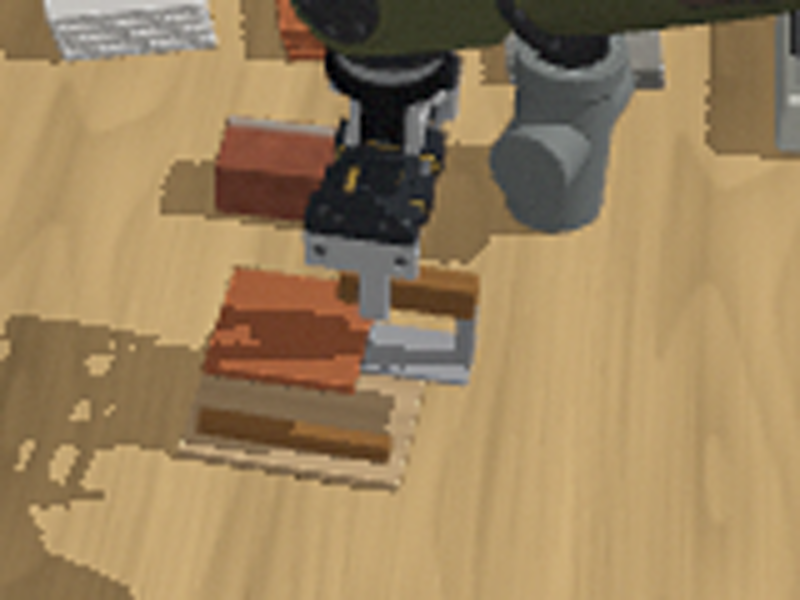

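The tile rides level on the blade (tile around (290,330)), clear of the rack (around (300,430)). I'll carry it smoothly towards the rig.

Call:
arm_command(
  steps=[
    [0,0.3,3,-2,0],
    [0,1.2,10,-5,0.1],
    [0,2.3,20,-9,0.2],
    [0,4,34,-14,0.4],
    [0,6,52,-19,0.6],
    [0,8.6,74,-24,0.8],
    [0,11.6,100,-28,1.1],
    [0,14.8,128,-31,1.5],
    [0,18.1,156,-33,1.8],
    [0,21.3,184,-34,2.1],
    [0,24.6,212,-34,2.4],
    [0,27.8,240,-34,2.7],
    [0,31.1,268,-34,3.1],
    [0,34.3,296,-34,3.4],
    [0,37.6,324,-34,3.7],
    [0,40.8,352,-34,4.0],
    [0,44.1,380,-34,4.3],
    [0,46.9,404,-34,4.6],
    [0,49.2,424,-34,4.9],
    [0,51,440,-34,5.1],
  ],
)

```text
clock: 14.7
eef_pos: [519.8, 199.7, 150.2]
eef_rot: [3.141, 0.0, 2.982]
wrist_force: [0.7, -0.4, -4.1]
finger_gap: 19.7
finger_force: 60.0
```

Call:
arm_command(
  steps=[
    [0,0,12,0,0.1],
    [0,0.3,20,0,0.2],
    [0,0.5,23.5,0,0.2],
    [0,0.5,23.5,0,0.2],
    [0,0.5,23.5,0,0.2],
  ],
)

```text
clock: 15.32
eef_pos: [523.7, 221.1, 149.9]
eef_rot: [-3.141, -0.0, 2.978]
wrist_force: [0.6, -0.5, -4.0]
finger_gap: 19.9
finger_force: 60.0
```

Run:
```python
from h import *
go((519.1,222.2,95),-.163)
s=monitor.read_state()
a=imaging.camera('top');b=imaging.camera('side');w=imaging.camera('wrist')
for p,f in((a,0),(b,0),(w,1)):
    g=reg(p,'tile',(574,213),bool(f),z=98)
    if g is not None: print(g.sum(),fit('tile',[(p,g,bool(f))],(574,213,-.163),s['eef_pos'][2]-54))
save(cv2.resize(b['img'][170:300,150:320],None,fx=4,fy=4,interpolation=cv2.INTER_CUBIC),'s6')
save(w['img'],'w6')
```

```text
at [523.7 221.1 149.9] [-3.141 -0.     2.978] t 15.32 shift [ 4.7  0.3 54.9] turn -0.0
594 [ 5.87280e+02  2.10714e+02 -1.50000e-01  4.96000e-01]
879 [ 5.76418e+02  2.11647e+02 -1.46000e-01  3.17000e-01]
2570 [ 5.79340e+02  2.11446e+02 -1.68000e-01  8.11000e-01]
```

View pics/s6.png

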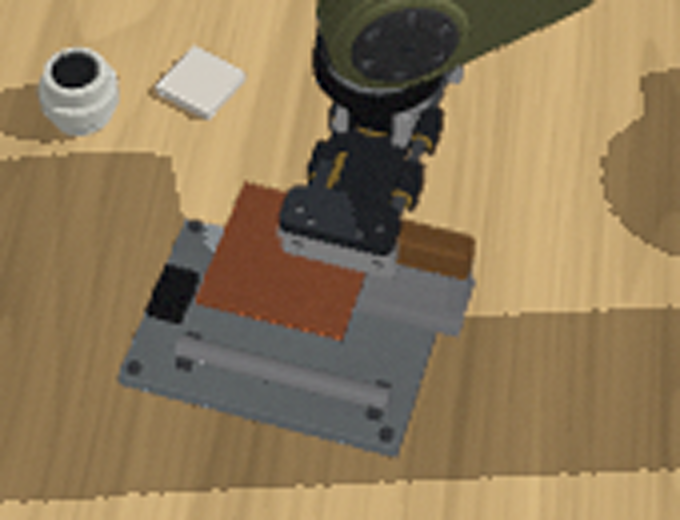

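The tile is still square on the blade (around (290,260)) above the rig. I'll shift 4.7 mm and lower.

Call:
arm_command(
  steps=[
    [0,1.5,0,3,0],
    [0,3.5,0.3,9,0],
    [0,4.7,0.3,18,0],
    [0,4.7,0.3,28,0],
    [0,4.7,0.3,38,0],
    [0,4.7,0.3,47,0],
    [0,4.7,0.3,54,0],
    [0,4.7,0.3,58,0],
    [0,4.7,0.3,60,0],
    [0,4.7,0.3,60,0],
  ],
)

```text
clock: 16.88
eef_pos: [519.1, 222.6, 90.0]
eef_rot: [3.142, 0.0, 2.978]
wrist_force: [0.3, -0.2, -3.4]
finger_gap: 19.5
finger_force: 60.0
```

Run:
```python
from h import *
go((519.1,222.2,80),-.163)
a=imaging.camera('top');b=imaging.camera('side')
for p in(a,b):
    # red mask near the rig, raw network region vs model rig/tile
    g=reg(p,'tile',(574,213),z=40); print(g.sum(),fit('tile',[(p,g,False)],(574,213,-.163),36))
```

```text
at [519.1 222.6  90. ] [3.142 0.    2.978] t 16.88 shift [-0.1 -0.4 10. ] turn -0.0
552 [ 5.92195e+02  2.10619e+02 -1.21000e-01  4.86000e-01]
794 [ 5.71111e+02  2.12694e+02 -1.54000e-01  3.40000e-01]
```

Call:
arm_command(
  steps=[
    [0,0,-0.4,1.5,0],
    [0,0,-0.4,3,0],
    [0,0,-0.4,4.5,0],
    [0,0,-0.4,6,0],
    [0,0,-0.4,7.5,0],
    [0,0,-0.4,9,0],
    [0,0,-0.4,10,0],
    [0,0,-0.4,10,0],
    [0,0,-0.4,10,0],
    [0,0,-0.4,10,0],
  ],
)

```text
clock: 18.32
eef_pos: [519.0, 222.2, 80.0]
eef_rot: [3.142, 0.0, 2.978]
wrist_force: [-0.6, 0.1, -2.4]
finger_gap: 19.5
finger_force: 60.0
```

Call:
arm_command(
  steps=[
    [0,2,0,0,0],
    [0,6,0,0,0],
    [0,12,0,0,0],
    [0,20,0,0,0],
    [0,28,0,0,0],
    [0,30,0,0,0],
  ],
)

```text
clock: 19.08
eef_pos: [488.8, 227.2, 80.0]
eef_rot: [-3.142, -0.0, 2.979]
wrist_force: [-0.0, 0.2, -2.5]
finger_gap: 19.7
finger_force: 60.0
```

Run:
```python
from h import *
b=imaging.camera('side');a=imaging.camera('top')
for p in(a,b):
    g=reg(p,'tile',(574,213),z=34); print(g.sum(),fit('tile',[(p,g,False)],(574,213,-.163),30))
```

```text
905 [ 5.75732e+02  2.11823e+02 -1.62000e-01  1.57000e-01]
993 [ 5.71635e+02  2.12520e+02 -1.50000e-01  1.84000e-01]
```

Call:
arm_command(
  steps=[
    [0,10,0,0,0],
    [0,25,0,0,0],
    [0,45,0,0,0],
    [0,65,0,0,0],
    [0,85,0,0,0],
    [0,105,0,0,0],
    [0,125,0,0,0],
    [0,138,0,0,0],
    [0,140,0,0,0],
    [0,140,0,8,0],
    [0,140,0,14,0],
    [0,140,0,18,0],
    [0,140,0,20,0],
    [0,140,0,22,0],
    [0,140,0,22.5,0],
    [0,140,0,22.5,0],
  ],
)

```text
clock: 21.28
eef_pos: [351.3, 249.9, 57.5]
eef_rot: [3.142, 0.0, 2.978]
wrist_force: [-0.4, 0.2, -2.7]
finger_gap: 19.6
finger_force: 60.0
```

Not yet touching; lower slightly more until the force changes.

Call:
arm_command(
  steps=[
    [0,0,0,0.5,0],
    [0,0,0,1,0],
    [0,0,0,1,0],
    [0,0,0,1,0],
  ],
)

```text
clock: 21.78
eef_pos: [351.3, 249.9, 56.6]
eef_rot: [3.141, 0.0, 2.978]
wrist_force: [-1.6, -0.2, 3.1]
finger_gap: 19.3
finger_force: 60.0
```

Call:
arm_command(
  steps=[
    [0.6,0,0,0,0],
    [0.6,0,0,0,0],
    [0.6,0,0,0,0],
    [0.6,0,0,0,0],
    [0.6,0,0,0,0],
    [0.6,0,0,0,0],
    [0.6,0,0,-15,0],
    [0.6,0,0,-50,0],
    [0.6,0,0,-100,0],
    [0.6,0,0,-150,0],
    [0.6,0,0,-150,0],
    [0.6,0,0,-150,0],
    [0.6,0,0,-150,0],
  ],
)

```text
clock: 23.4
eef_pos: [350.8, 249.6, 205.5]
eef_rot: [-3.14, -0.002, 2.978]
wrist_force: [0.4, 0.2, -0.2]
finger_gap: 56.5
finger_force: 0.0
```

Run:
```python
from h import *
b=imaging.camera('side');a=imaging.camera('top')
for p in(a,b):
    g=reg(p,'tile',(574,213),z=34); print('tile',fit('tile',[(p,g,False)],(574,213,-.163),30))
    g=reg(p,'rig',(574,213)); print('rig',fit('rig',[(p,g|reg(p,'tile',(574,213)),False)],(574,213,-.163),0))
    g=reg(p,'trowel',(340,252)); print('trowel',fit('trowel',[(p,g,False)],(327,254,-.163),0))
save(cv2.resize(b['img'][160:340,150:400],None,fx=3,fy=3,interpolation=cv2.INTER_CUBIC),'s9')
```

```text
tile [ 5.75565e+02  2.15204e+02 -1.58000e-01  4.90000e-02]
rig [ 5.76034e+02  2.12563e+02 -1.63000e-01  5.20000e-02]
trowel [ 3.45909e+02  2.50117e+02 -1.54000e-01  4.12000e-01]
tile [ 5.70982e+02  2.12085e+02 -1.56000e-01  3.70000e-02]
rig [ 5.70025e+02  2.10884e+02 -1.57000e-01  5.30000e-02]
trowel [ 3.23475e+02  2.54151e+02 -1.77000e-01  5.80000e-02]
```

View pics/s9.png

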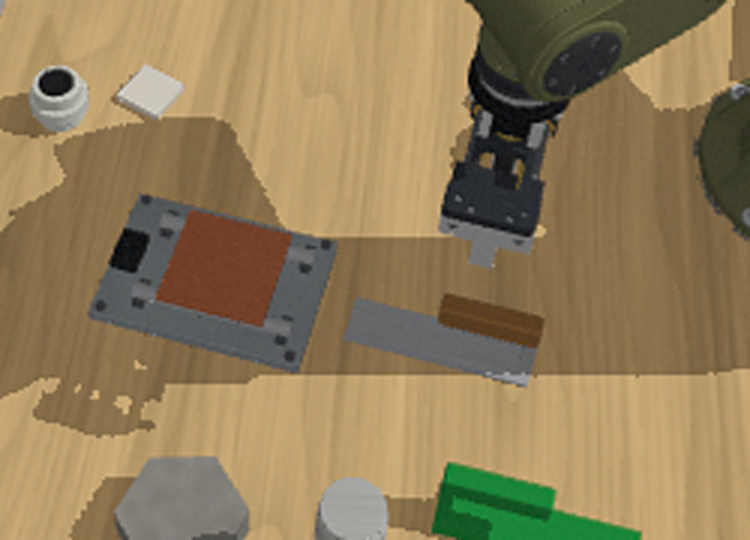

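The tile is centred and square on both bars (around (225,265)). The trowel lies flat on the bench (around (445,340)) and the gripper is clear, so I'm handing in.

```bash
python3 -c "
from cell import job
print(job.sign_off())"
```

```text
the job is handed in; nothing more can be done
None
```

I set the tile on the rig's two bars, centred within about 3 mm and square by the last camera fits, laid the trowel flat on the bench, and handed the job in about 23 s into the 58 s limit; the hand-in returned no verdict.

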